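Take the bayonet filter out of the bench suction unit

ROBOT

A 7-joint arm with a two-finger parallel gripper is mounted at the origin on a cart in front of the work surface, level with it; the furniture and walls round the work are solid. World frame = base frame: x ahead of the robot, y to its left, z up, the work surface at z = 0. Lengths are in m, angles in degrees, forces in N, time in s.
With the tool pointing down it reaches from about 0.35 to 0.9 m from the base axis. Payload 7.2 kg.
Tool frame: the origin (TCP) lies midway between the tips of the shut fingers; the grasp point (between the pads) lies 19 mm behind it; z points along the fingers, y is the line along which they close (so a half turn about z gives the same grasp; the last joint's range is limited). The gripper opens to 85 mm and grips with 20 to 120 N. Pads are 22 mm wide; open, the fingers measure 114 mm over their backs; the gripper's body (76 mm by 85 mm) begins 54 mm behind the grasp point. The pads swing forward as they close: fully open they stand 13 mm farther back than shut.
Start: joints at [-74.267, 23.554, -0.728, 91.456, 0.321, 64.991, -4.71], TCP at [0.21, 0.589, 0.231] pointing down, gripper open.
Joint ranges: [-169.25, 169.25], [-16.82, 113.86], [-84.01, 82.57], [7.8, 145.47], [-59.2, 239.2], [7.22, 106.19], [-163.78, 163.78]. Speed limits (degrees/s): [136.94, 136.94, 172.46, 172.46, 180, 180, 180].

INTERFACE

Orientations are given as [roll, pitch, yaw] about the fixed x, y, z axes, in that order (R = Rz(yaw) Ry(pitch) Rx(roll)).
In Python, from station import * gives the robot as it stands.
- The arm moves only by the tool play_rows, never from a script. Its argument "commands" is a list of rows, each a list of 3 entries, a list of its own where there are three numbers: the shift along the tool's x, y, z in m, then the turn, a rotation vector about the tool's x, y, z in rad, then the finger opening in m, from 0 to 0.0854. A call has exactly 10 rows; each row is the pose to reach, as a shift and turn from the pose commanded when the call began, along the tool's axes at that moment; what a row does not reach only later rows make up. A row lasts 1/10 s, in which the tool goes at most 50 mm and 8.59 degrees, less where a joint would pass 70% of its speed; a pose out of reach is approached as far as the arm can. A call with a gripper value outside its range is refused whole. The fingers move at their own pace and stop on an object; "newtons" is the grip in N (left out, the last holds). Time passes only in rows, so rows that repeat a pose let the fingers close, or fill a call up. It gives the time, the measured TCP pose, the force, the opening and the grip force at its end, in the units of the state.
- get_state(): the state, without advancing time (a new reading comes with each control period).
- read_camera(name): name is "scene" or "top" or "wrist"; returns the picture (384x512x3 uint8, blue, green, red); there is no depth.
- get_calibration(name): a dict with "fx", "fy", "cx", "cy" (pixels), "xyz" and "orientation" of the camera in the world. Camera axes: x right, y down, z forward; pixel columns grow to the right and rows downward; lengths in m; the calibration is good to about 2 mm. A picture is of the moment at which its call begins: read the wrist's pose just before it. get_calibration takes no time and is no camera call; for the wrist camera it gives the pose at the moment of the call.
- hand_in(): hands the job in; it is judged then, once.
The state is a dict: "time_s": time; "joints": joint angles; "qvel": joint speeds; "tau": joint torques, N m; "tcp_pos": TCP position; "tcp_rot": TCP orientation; "contact_force": force on the tool from outside, world axes, zero at the start; "ft_torque": the same for the moment, N m; "width": opening from 0.0 (shut) to 1.0 (fully open); "gripper_force": force on a finger pad.
Only numpy, scipy, OpenCV 4.12 (cv2) and the standard library are available. Lean on these libraries where they do the work, as an engineer would, in place of code of your own. Each camera call takes 0.05 s, during which the arm holds its last target. There are 200 camera calls.

TASK

The filter cartridge in the small suction unit is due for cleaning. Turn its wing knob anticlockwise (seen from above), past the catch, until the wing lines up with the two gaps in the metal collar, lift the cartridge out without forcing anything, and set it down (not dropped) standing upright, knob up, on the clear floor of the steel tool tray. Leave the two instruments in the tray and the small petri dish beside it where they lie.

Things in the scene. Friction and masses are not known exactly. Their poses are not given: they have to be found in the camera images.
- filter_cartridge: The filter cartridge, loose, 90 g, 72 mm tall; origin: centre of its underside, z up its axis. White round body 40 mm across, z 0 to 42; two round lugs at +x and -x, z 26 to 32, reaching 28 mm from the axis; grey ribbed cap 56 mm across, z 42 to 48; then the wing. A half turn makes no difference. It stands on the well's floor with 2 mm of sideways play; while locked it can rise only 2 mm.
- wing_grip (a point): Middle of the cartridge's wing, the grey upright bar to grip: 46 mm long along the cartridge's x axis, 12 mm thick along its y, 24 mm high. This point is on the axis, 60 mm above the cartridge's underside, 12 mm above the cap and 12 mm below the wing's top. Axes as the cartridge's.
- suction_unit: The suction unit, fixed: a white and grey box, 124 (x) by 174 (y) by 60 mm high; on top a dial (66 mm high) and the well with its collar; a switch and vents on its front (-x) face, a brass hose barb at the rear. Origin: centre of its underside. The well's axis is at x 0, y 35 mm; the well is 60 mm across, its floor 26 mm above the underside.
- well_centre (a point): Centre of the well's floor, axes as the unit's. The cartridge starts locked, its x axis 1.03 to 1.15 rad clockwise (from above) of this x axis. Turned anticlockwise it passes a sprung ball catch when 0.98 to 0.49 rad are left (about 0.1 N m), then turns easily to a fixed stop about 0.05 rad beyond alignment. Once within 0.12 rad of alignment it lifts; 45 mm up it is free.
- collar (a point): Centre of the aluminium bayonet collar's top face, on the well's axis, 65 mm above the unit's underside, axes as the unit's. The collar is 46 mm across inside, 80 outside and 5 mm thick; it has two gaps about 20 mm wide, at its +x and -x sides, through which the cartridge's lugs pass.
- tool_tray: The stainless tool tray, fixed to the table: 206 (x) by 150 (y) mm, walls 18 mm high and 2 mm thick. Origin: centre of its underside; its floor is 2 mm above it. The forceps and the brush lie along x in its +y half (from y = +30 mm on); the rest is clear.
- tray_clear_part (a point): Point on the tray's floor in the middle of its clear part, 25 mm to the -y side of the tray's centre. Axes as the tray's.
- forceps_fine: Fine steel forceps, 116 x 12 x 9 mm, loose, lying in the tray; origin: centre of the underside.
- sorting_brush: Thin red sorting brush, 170 x 8 x 8 mm, loose, lying in the tray; origin: about its middle, underside.
- petri_dish: Small covered petri dish, 60 mm in diameter, 14 mm high, loose on the table between the unit and the tray, towards the back; origin: centre of the underside.
Not all that is in view belongs to the job. What is shaped like the filter_cartridge but brown is not meant.

How it is judged (in metres and radians):
On the way, in this order (a step that is already met when the one before it is completed fails the run):
1. the cartridge, still down in its well, is turned past the catch into line with the gaps (angle between the x axis of filter_cartridge and the x axis of suction_unit, either way round below 0.2 rad and distance between filter_cartridge and well_centre below 0.008 m and angle between filter_cartridge's own z axis and vertical below 0.12 rad), for 0.1 s.
2. the cartridge is lifted clear of the unit (z of filter_cartridge in the frame of suction_unit above 0.066 m and contact force between filter_cartridge and suction_unit below 0.05 N), for 0.1 s.
At the end, for the whole second after the job is handed in: The cartridge stands upright (within 0.08 rad), knob up, at rest and released, its whole foot flat on the floor of the tool tray (origin within 6 mm of the tray's underside height, and within 85 mm in x and 58 mm in y of the tray's centre) (z of filter_cartridge in the frame of tool_tray between -0.002 and 0.006 m and x of filter_cartridge in the frame of tool_tray between -0.085 and 0.085 m and y of filter_cartridge in the frame of tool_tray between -0.058 and 0.058 m and angle between filter_cartridge's own z axis and vertical below 0.08 rad and linear speed of filter_cartridge below 0.02 m/s); the robot touches nothing.
It fails at once if the cartridge is forced against the unit (over 150 N) (contact force between filter_cartridge and suction_unit above 150 N).
It fails at once if the cartridge is dropped or thrown (faster than 0.5 m/s out of the fingers) (linear speed of filter_cartridge above 0.5 m/s and contact force between the fingers and filter_cartridge below 0.05 N).
It fails at once if the forceps is moved more than 25 mm (distance of forceps_fine from where it was at the start of the episode above 0.025 m).
It fails at once if the sorting brush is moved more than 25 mm (distance of sorting_brush from where it was at the start of the episode above 0.025 m).
It fails at once if the petri dish is moved more than 25 mm (distance of petri_dish from where it was at the start of the episode above 0.025 m).
It also fails if it takes over 45 s, if anything falls off the work surface, if the arm or the gripper's body presses on something with over 40 N, if the wrist force passes 120 N, or if a joint passes its speed limit or range.

## Working session

There is one attempt and no reset: what is moved stays moved. The work goes in short steps, Python scripts to look and compute and a tool call to move; the robot and the scene stay as the last step left them, time stands still between calls to the robot, and variables do not carry over. Pictures are saved under pics/ and viewed, at most 10 in all, crops included, and the job is handed in when it is done.

Besides the shell and the picture viewer there is one more tool, called after "Request:" by a JSON object that holds its "method" and its "body". play_rows: Moves the arm, as the interface text tells. Its arguments: {"type":"object","properties":{"commands":{"type":"array","items":{"type":"array"}},"newtons":{"type":"number"}},"required":["commands"]}

```bash
mkdir -p pics; ls; cat > h.py <<'E'
import numpy as np, cv2
from scipy.spatial.transform import Rotation as R
from station import *
def cal(n):
    c=get_calibration(n); o=np.array(c["orientation"])
    Rm=o if o.shape==(3,3) else R.from_euler('xyz',o,degrees=True).as_matrix()
    return c,Rm,np.array(c["xyz"])
def ray(n,u,v,C=None):
    c,Rm,p=C or cal(n)
    return p,Rm@np.array([(u-c["cx"])/c["fx"],(v-c["cy"])/c["fy"],1])
def atz(n,u,v,z,C=None):
    p,d=ray(n,u,v,C); return p+d*(z-p[2])/d[2]
def proj(n,X,C=None):
    c,Rm,p=C or cal(n); q=Rm.T@(np.array(X)-p); return c["fx"]*q[0]/q[2]+c["cx"],c["fy"]*q[1]/q[2]+c["cy"]
def tri(a,b):
    (p,d),(q,e)=a,b; s=np.linalg.lstsq(np.c_[d,-e],q-p,rcond=None)[0]
    A=p+d*s[0];B=q+e*s[1]; return (A+B)/2,np.linalg.norm(A-B)
E
python3 - <<'E'
from h import *
s=get_state();print(s["tcp_pos"],s["tcp_rot"],s["width"],s["time_s"])
for n in("scene","top","wrist"):
    print(get_calibration(n))
a=read_camera("scene");b=read_camera("top")
cv2.imwrite("pics/a.png",a);cv2.imwrite("pics/b.png",b)
cv2.imwrite("pics/ab.png",cv2.resize(np.vstack([a,b]),None,fx=.78,fy=.78))
E
```

```text
pics
[0.20992227 0.58814986 0.23045264] [-1.79905289e+02  6.17333942e-03  1.60362312e+02] 0.9993367332968639 0.0
{'fx': 417.64282189640335, 'fy': 417.64282189640335, 'cx': 255.84456713101176, 'cy': 190.0272283555061, 'xyz': array([-0.21217394,  0.60567047,  0.50692827]), 'orientation': array([-116.16444375,    1.18651472, -125.38879566])}
{'fx': 353.6818880207361, 'fy': 353.6818880207361, 'cx': 256.1999266613605, 'cy': 188.3444088831982, 'xyz': array([0.41165808, 0.10297661, 0.96567135]), 'orientation': array([-174.40719089,    0.74878505,  -91.53565134])}
{'fx': 335.2617946094859, 'fy': 335.2617946094859, 'cx': 257.79946231444984, 'cy': 187.89073297594624, 'xyz': array([0.14729877, 0.60968024, 0.37400446]), 'orientation': array([1.64761380e+02, 8.11492955e-02, 7.03486758e+01])}
```

View pics/b.png

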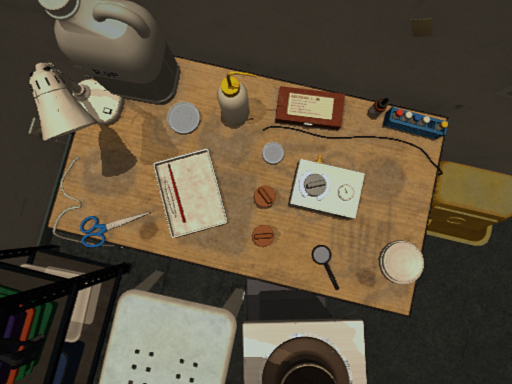

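View pics/a.png

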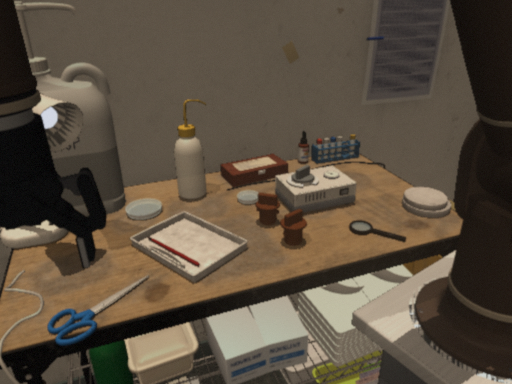

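The top view shows the unit at about (327,189) with the grey wing knob at (316,184), the tray at (191,192) and the petri dish at (273,153). Things that could be mistaken for the cartridge: brown look-alikes at (264,197) and (262,235), and the unit's white dial at (346,191). I choose the grey winged one in the unit at top (316,184), scene (303,180), and check it in a crop.

```bash
python3 - <<'E'
from h import *
a=cv2.imread("pics/a.png");b=cv2.imread("pics/b.png")
f=lambda i,x,y,w,h,k:cv2.resize(i[y:y+h,x:x+w],None,fx=k,fy=k,interpolation=cv2.INTER_CUBIC)
t=np.hstack([f(b,280,150,100,75,4),f(a,265,150,100,75,4)])
u=np.hstack([f(b,145,142,100,75*4//3,4)[:300*4//3],f(a,125,205,133,100,3)[:, :400].copy() if 0 else cv2.resize(a[205:285,125:255],(400,400*80//130)) if 0 else f(a,125,205,100,100,4)])
m=np.vstack([t,cv2.resize(u,(800,400))])[:700]
m=np.vstack([t,cv2.resize(u,(600,300)) if 0 else np.hstack([cv2.resize(u,(600,300)),np.zeros((300,200,3),np.uint8)])])
cv2.imwrite("pics/c.png",m)
E
```

```text
(no output)
```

View pics/c.png

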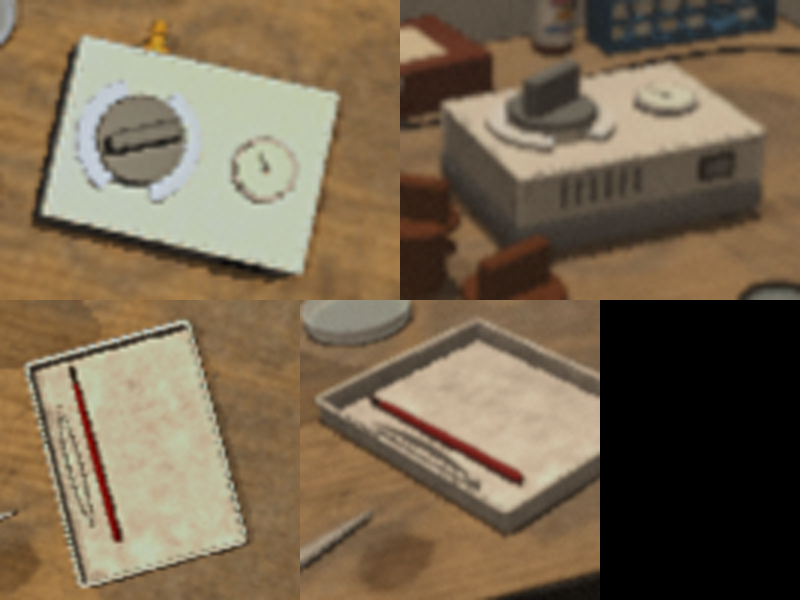

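The crop shows the grey winged cartridge in the collar; its wing top is at top (316,184) and scene (303,169). The unit's top corners and the tray's rim corners are readable. The instruments are in the tray's left half, so the clear part is to the right.

```bash
python3 - <<'E'
from h import *
C=cal("top");S=cal("scene")
U=[atz("top",u,v,.06,C)[:2] for u,v in[(300.5,159.2),(364.5,173.5),(355.5,218.2),(290.5,203.5)]]
print("unit",np.mean(U,0),[np.linalg.norm(U[i]-U[i-1]) for i in range(4)])
ang=lambda d:np.degrees(np.arctan2(d[1],d[0]))
yaw=[ang(U[0]-U[3]),ang(U[1]-U[2]),ang(U[0]-U[1])-90,ang(U[3]-U[2])-90];print(yaw)
c=np.mean(U,0);y=np.radians(np.mean(yaw));print("well",c+.035*np.array([-np.sin(y),np.cos(y)]))
print("wingtop tri",tri(ray("top",316,184.2,C),ray("scene",302.7,168.8,S)), atz("top",316,184.2,.098,C))
w=[atz("top",280+u/4,150+v/4,.098,C)[:2] for u,v in[(106,145),(182,130)]];print("wing dir",ang(w[0]-w[1]),np.linalg.norm(w[0]-w[1]))
T=[atz("top",u,v,.018,C)[:2] for u,v in[(153.3,164.7),(207.7,149.3),(227,223),(172.7,237)]]
print("tray",np.mean(T,0),[np.linalg.norm(T[i]-T[i-1]) for i in range(4)],[ang(T[0]-T[3]),ang(T[1]-T[2]),ang(T[0]-T[1])-90,ang(T[3]-T[2])-90])
t=np.mean(T,0);print("traycorner tri",tri(ray("top",227,223,C),ray("scene",125+(508-300)/3,205+(525-300)/3,S)))
d=atz("top",273,153,.014,C);print("dish",d)
E
```

```text
unit [ 0.49523055 -0.07093036] [np.float64(0.11789771864706669), np.float64(0.16825429964718888), np.float64(0.11758550850013255), np.float64(0.1689501702740479)]
[np.float64(-14.750161298091456), np.float64(-14.411962776797974), np.float64(-14.47167083947204), np.float64(-14.366242135058442)]
well [ 0.50399386 -0.0370452 ]
wingtop tri (array([ 0.50367922, -0.03575581,  0.09419018]), np.float64(0.0008005357710626482)) [ 0.50302049 -0.03545511  0.098     ]
wing dir 99.60219515261507 0.04773839744989209
tray [0.4968649  0.29133293] [np.float64(0.20327766904427785), np.float64(0.15361527157435712), np.float64(0.20725315438876318), np.float64(0.14926239667910682)] [np.float64(14.880683137809372), np.float64(13.653328557416144), np.float64(14.39086127891656), np.float64(12.868394194854844)]
traycorner tri (array([ 0.4406257 ,  0.25216871, -0.07158885]), np.float64(0.11324539104874154))
dish [0.60074654 0.06448435 0.014     ]
```

Request:
{"method": "play_rows", "body": {"commands": [[[-0.486, -0.489, 0.03], [0, 0, 1.06], 0.0854], [[-0.486, -0.489, 0.03], [0, 0, 1.06], 0.0854], [[-0.486, -0.489, 0.03], [0, 0, 1.06], 0.0854], [[-0.486, -0.489, 0.03], [0, 0, 1.06], 0.0854], [[-0.486, -0.489, 0.03], [0, 0, 1.06], 0.0854], [[-0.486, -0.489, 0.03], [0, 0, 1.06], 0.0854], [[-0.486, -0.489, 0.03], [0, 0, 1.06], 0.0854], [[-0.486, -0.489, 0.03], [0, 0, 1.06], 0.0854], [[-0.486, -0.489, 0.03], [0, 0, 1.06], 0.0854], [[-0.486, -0.489, 0.03], [0, 0, 1.06], 0.0854]]}}

```text
time_s: 1.1
tcp_pos: [0.4229, 0.1347, 0.2095]
tcp_rot: [180.0, -0.0, 99.6]
contact_force: [1.7, 0.9, 0.4]
width: 1.001
gripper_force: 0.0
```

```bash
cat >> h.py <<'E'
def go(xyz,yaw):
    s=get_state(); Rc=R.from_euler('xyz',s["tcp_rot"],degrees=True); Rt=R.from_euler('xyz',[180,0,yaw],degrees=True)
    print("t",s["time_s"],"tcp",np.round(s["tcp_pos"],4),np.round(s["tcp_rot"],2),"q",np.round(s["joints"],1))
    print("shift",np.round(Rc.inv().apply(np.array(xyz)-s["tcp_pos"]),4),"turn",np.round((Rc.inv()*Rt).as_rotvec(),3))
E
python3 -c "
from h import *
go([.503,-.036,.2],99.6)"
```

```text
t 1.1 tcp [0.4229 0.1347 0.2095] [ 1.7999e+02 -2.0000e-02  9.9640e+01] q [-46.5   6.7  24.8 118.2  -3.4  55.7 -10.2]
shift [-0.1817  0.0504  0.0095] turn [ 0.    -0.     0.001]
```

Request:
{"method": "play_rows", "body": {"commands": [[[-0.182, 0.05, 0.01], [0, 0, 0], 0.0854], [[-0.182, 0.05, 0.01], [0, 0, 0], 0.0854], [[-0.182, 0.05, 0.01], [0, 0, 0], 0.0854], [[-0.182, 0.05, 0.01], [0, 0, 0], 0.0854], [[-0.182, 0.05, 0.01], [0, 0, 0], 0.0854], [[-0.182, 0.05, 0.01], [0, 0, 0], 0.0854], [[-0.182, 0.05, 0.01], [0, 0, 0], 0.0854], [[-0.182, 0.05, 0.01], [0, 0, 0], 0.0854], [[-0.182, 0.05, 0.01], [0, 0, 0], 0.0854], [[-0.182, 0.05, 0.01], [0, 0, 0], 0.0854]]}}

```text
time_s: 2.1
tcp_pos: [0.5023, -0.0337, 0.1997]
tcp_rot: [180.0, -0.0, 99.7]
contact_force: [-0.4, -0.2, 1.1]
width: 0.999
gripper_force: 0.0
```

```bash
python3 - <<'E'
from h import *
go([.503,-.036,.2],99.6)
C=cal("wrist");im=read_camera("wrist");cv2.imwrite("pics/w.png",im)
np.save("w.npy",np.array([C],dtype=object),allow_pickle=True)
print(proj("wrist",[.503,-.036,.098],C))
cv2.imwrite("pics/w2.png",cv2.resize(im,None,fx=1.5,fy=1.5,interpolation=cv2.INTER_CUBIC))
E
```

```text
t 2.1 tcp [ 0.5023 -0.0337  0.1997] [ 1.7999e+02 -2.0000e-02  9.9710e+01] q [-28.6  14.6  32.4 112.   -9.4  56.   17.9]
shift [-0.0024  0.0003 -0.0003] turn [ 0.    -0.     0.002]
(np.float64(258.58530209337033), np.float64(189.36515862187406))
```

View pics/w2.png

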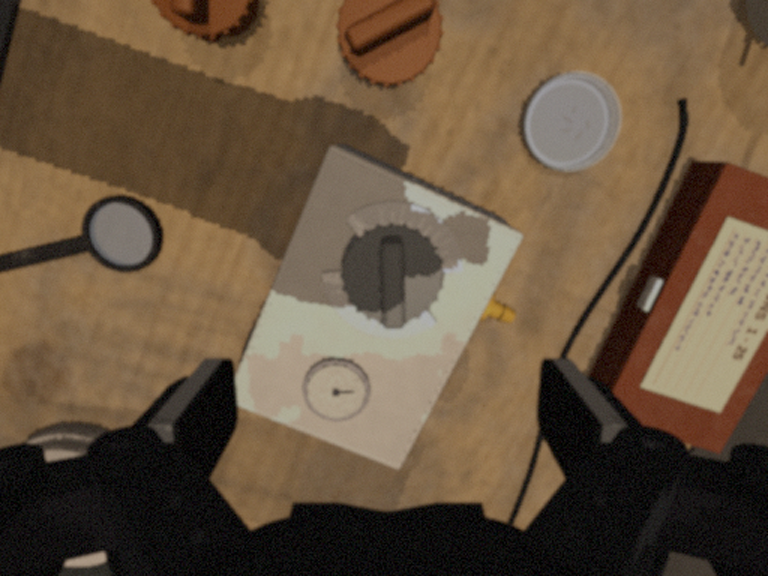

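The wrist view shows the unit and the wing almost upright in the picture, its top running from (391,238) to (395,325) in this 1.5x view. The unit's corners are at (332,147), (523,235), (400,467) and (236,407).

```bash
python3 - <<'E'
from h import *
C=cal("wrist");T=cal("top")
ang=lambda d:np.degrees(np.arctan2(d[1],d[0]))
w=[atz("wrist",u/1.5,v/1.5,.098,C)[:2] for u,v in[(391.5,238),(394.5,325)]]
print(np.mean(w,0),ang(w[0]-w[1]),np.linalg.norm(w[0]-w[1]))
print(tri(ray("wrist",393/1.5,281.5/1.5,C),ray("top",316,184.2,T)))
U=[atz("wrist",u/1.5,v/1.5,.06,C)[:2] for u,v in[(523,235),(400,467),(236,407),(332,147)]]
c=np.mean(U,0);y=[ang(U[0]-U[3]),ang(U[1]-U[2]),ang(U[0]-U[1])-90,ang(U[3]-U[2])-90]
print(c,y,[np.linalg.norm(U[i]-U[i-1]) for i in range(4)]);y=np.radians(-14.5);print("well",c+.035*np.array([-np.sin(y),np.cos(y)]))
go([.504,-.037,.1],99.7)
E
```

```text
[ 0.50546754 -0.03496399] 101.773088275926 0.04559870916379914
(array([ 0.50555958, -0.03847295,  0.0813506 ]), np.float64(0.001708131994014482))
[ 0.49896619 -0.0720402 ] [np.float64(-14.585401082534405), np.float64(-13.124566020348087), np.float64(-14.72051740927752), np.float64(-12.652143715396363)] [np.float64(0.11776001249521333), np.float64(0.16697201335500117), np.float64(0.11167041071255865), np.float64(0.16991514727068033)]
well [ 0.50772949 -0.03815503]
t 2.15 tcp [ 0.5024 -0.0339  0.1997] [ 1.7998e+02 -1.0000e-02  9.9690e+01] q [-28.6  14.6  32.4 112.   -9.4  56.   17.9]
shift [-0.0034  0.0011  0.0997] turn [ 0. -0. -0.]
```

Request:
{"method": "play_rows", "body": {"commands": [[[-0.003, 0.002, 0.03], [0, 0, -0.014], 0.045], [[-0.003, 0.002, 0.06], [0, 0, -0.014], 0.045], [[-0.003, 0.002, 0.085], [0, 0, -0.014], 0.045], [[-0.003, 0.002, 0.1], [0, 0, -0.014], 0.045], [[-0.003, 0.002, 0.11], [0, 0, -0.014], 0.045], [[-0.003, 0.002, 0.116], [0, 0, -0.014], 0.045], [[-0.003, 0.002, 0.12], [0, 0, -0.014], 0.045], [[-0.003, 0.002, 0.12], [0, 0, -0.014], 0.045], [[-0.003, 0.002, 0.12], [0, 0, -0.014], 0.045], [[-0.003, 0.002, 0.12], [0, 0, -0.014], 0.045]]}}

```text
time_s: 3.15
tcp_pos: [0.5053, -0.0371, 0.0801]
tcp_rot: [179.9, -0.0, 100.4]
contact_force: [0.3, -0.1, 0.6]
width: 0.526
gripper_force: 0.0
```

```bash
python3 - <<'E'
from h import *
im=read_camera("wrist");s=read_camera("scene")
cv2.imwrite("pics/d.png",np.hstack([im[100:340,100:420][:, :],cv2.resize(s[130:230,245:378],(320,240),interpolation=cv2.INTER_CUBIC)]))
E
```

```text
(no output)
```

View pics/d.png

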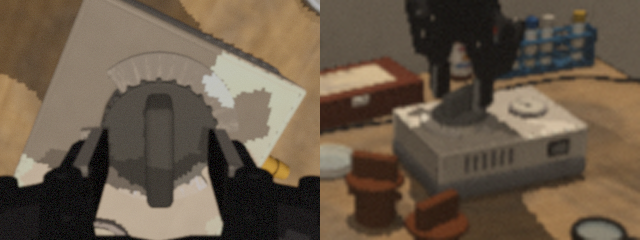

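The wing sits centred between the fingers, with the tips just above the cap. I close on it.

Request:
{"method": "play_rows", "body": {"commands": [[[0, 0, 0], [0, 0, 0], 0.01], [[0, 0, 0], [0, 0, 0], 0.006], [[0, 0, 0], [0, 0, 0], 0.004], [[0, 0, 0], [0, 0, 0], 0.004], [[0, 0, 0], [0, 0, 0], 0.004], [[0, 0, 0], [0, 0, 0], 0.004], [[0, 0, 0], [0, 0, 0], 0.004], [[0, 0, 0], [0, 0, 0], 0.004], [[0, 0, 0], [0, 0, 0], 0.004], [[0, 0, 0], [0, 0, 0], 0.004]], "newtons": 50}}

```text
time_s: 4.25
tcp_pos: [0.505, -0.0371, 0.0797]
tcp_rot: [180.0, -0.0, 100.4]
contact_force: [-0.3, 0.3, 3.5]
width: 0.125
gripper_force: 51.4
```

Request:
{"method": "play_rows", "body": {"commands": [[[0, 0, 0], [0, 0, -0.08], 0.004], [[0, 0, 0], [0, 0, -0.16], 0.004], [[0, 0, 0], [0, 0, -0.24], 0.004], [[0, 0, 0], [0, 0, -0.32], 0.004], [[0, 0, 0], [0, 0, -0.4], 0.004], [[0, 0, 0], [0, 0, -0.5], 0.004], [[0, 0, 0], [0, 0, -0.6], 0.004], [[0, 0, 0], [0, 0, -0.7], 0.004], [[0, 0, 0], [0, 0, -0.8], 0.004], [[0, 0, 0], [0, 0, -0.9], 0.004]], "newtons": 60}}

```text
time_s: 5.25
tcp_pos: [0.5045, -0.0372, 0.0796]
tcp_rot: [-180.0, -0.0, 152.2]
contact_force: [-1.6, 0.0, 3.8]
width: 0.123
gripper_force: 60.6
```

```bash
python3 - <<'E'
from h import *
s=get_state();print(s["contact_force"],s["ft_torque"])
go([.505,-.037,.08],165.5)
E
```

```text
[-1.61633162  0.01435716  3.77289696] [-0.10514801  0.38450211 -0.02681333]
t 5.25 tcp [ 0.5045 -0.0372  0.0796] [-1.7999e+02 -3.0000e-02  1.5222e+02] q [-12.8  23.6  14.5 117.1  -8.9  40.4  69.5]
shift [-0.0003  0.0004 -0.0004] turn [-0.    -0.001 -0.232]
```

Request:
{"method": "play_rows", "body": {"commands": [[[0, 0, 0], [0, 0, -0.06], 0.004], [[0, 0, 0], [0, 0, -0.12], 0.004], [[0, 0, 0], [0, 0, -0.17], 0.004], [[0, 0, 0], [0, 0, -0.21], 0.004], [[0, 0, 0], [0, 0, -0.23], 0.004], [[0, 0, 0], [0, 0, -0.23], 0.004], [[0, 0, 0], [0, 0, -0.23], 0.004], [[0, 0, 0], [0, 0, -0.23], 0.004], [[0, 0, 0], [0, 0, -0.23], 0.004], [[0, 0, 0], [0, 0, -0.23], 0.004]]}}

```text
time_s: 6.25
tcp_pos: [0.5046, -0.0374, 0.0796]
tcp_rot: [-180.0, -0.0, 165.1]
contact_force: [-1.0, -0.9, 5.2]
width: 0.121
gripper_force: 60.6
```

```bash
python3 - <<'E'
from h import *
s=get_state();print(s["contact_force"],s["ft_torque"])
go([.505,-.037,.08],165.5)
im=read_camera("wrist");T=read_camera("top")
cv2.imwrite("pics/e.png",np.hstack([cv2.resize(im[120:320,130:400],(540,400)),cv2.resize(T[160:210,290:340],(250,400))]))
E
```

```text
[-0.96514404 -0.93919453  5.2012262 ] [-0.21976962  0.46217932 -0.03317139]
t 6.25 tcp [ 0.5046 -0.0374  0.0796] [-1.7998e+02 -2.0000e-02  1.6514e+02] q [-10.2  23.4  11.2 117.   -6.8  40.3  80.4]
shift [-0.0003  0.0004 -0.0004] turn [-0.    -0.    -0.006]
```

View pics/e.png

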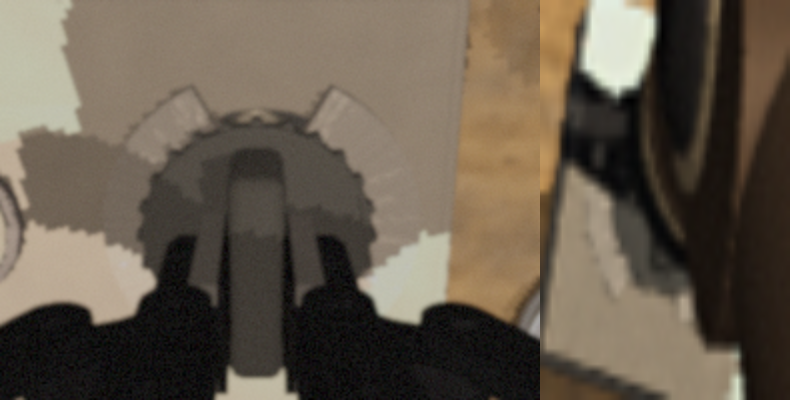

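The wing now lines up with the collar gap, and the lug is visible in it. I lift gently.

Request:
{"method": "play_rows", "body": {"commands": [[[0, 0, -0.002], [0, 0, 0], 0.004], [[0, 0, -0.004], [0, 0, 0], 0.004], [[0, 0, -0.006], [0, 0, 0], 0.004], [[0, 0, -0.008], [0, 0, 0], 0.004], [[0, 0, -0.01], [0, 0, 0], 0.004], [[0, 0, -0.012], [0, 0, 0], 0.004], [[0, 0, -0.014], [0, 0, 0], 0.004], [[0, 0, -0.016], [0, 0, 0], 0.004], [[0, 0, -0.018], [0, 0, 0], 0.004], [[0, 0, -0.02], [0, 0, 0], 0.004]]}}

```text
time_s: 7.35
tcp_pos: [0.5049, -0.0371, 0.0997]
tcp_rot: [180.0, 0.0, 165.2]
contact_force: [-0.3, -0.5, -1.3]
width: 0.124
gripper_force: 59.8
```

Request:
{"method": "play_rows", "body": {"commands": [[[0, 0, -0.006], [0, 0, 0], 0.004], [[0, 0, -0.014], [0, 0, 0], 0.004], [[0, 0, -0.022], [0, 0, 0], 0.004], [[0, 0, -0.032], [0, 0, 0], 0.004], [[0, 0, -0.044], [0, 0, 0], 0.004], [[0, 0, -0.058], [0, 0, 0], 0.004], [[0, 0, -0.072], [0, 0, 0], 0.004], [[0, 0, -0.084], [0, 0, 0], 0.004], [[0, 0, -0.09], [0, 0, 0], 0.004], [[0, 0, -0.09], [0, 0, 0], 0.004]]}}

```text
time_s: 8.35
tcp_pos: [0.5054, -0.0371, 0.1906]
tcp_rot: [180.0, 0.1, 165.2]
contact_force: [0.5, 1.1, -1.2]
width: 0.12
gripper_force: 59.8
```

```bash
python3 - <<'E'
from h import *
t=np.radians(14);print([.497+.025*np.sin(t),.291-.025*np.cos(t)])
go([.503,.267,.19],194)
s=read_camera("scene");T=read_camera("top")
cv2.imwrite("pics/f.png",np.hstack([cv2.resize(s[90:240,120:380],(780,450))]))
E
```

```text
[np.float64(0.5030480473899916), np.float64(0.2667426068431001)]
t 8.35 tcp [ 0.5054 -0.0371  0.1906] [1.7996e+02 1.0000e-01 1.6518e+02] q [-12.1  14.4  12.9 111.3  -3.9  54.7  77.9]
shift [0.0801 0.2933 0.0007] turn [ 0.     0.002 -0.503]
```

View pics/f.png

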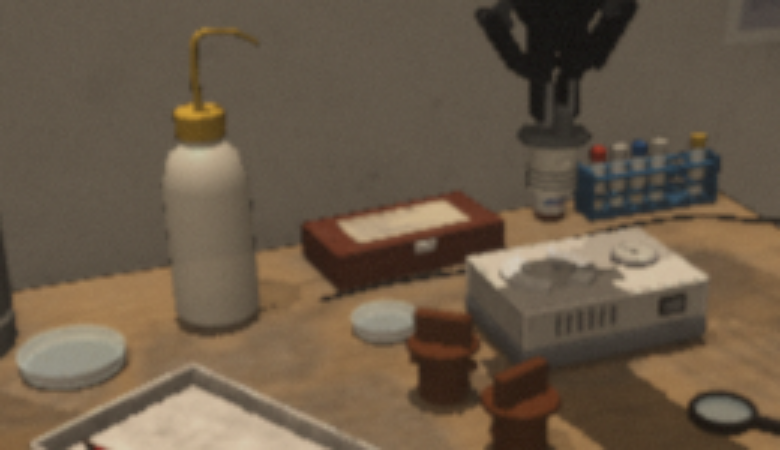

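The scene view shows the cartridge hanging upright under the gripper, clear of the unit's empty well. I go to the tray, keeping to the robot side of the bottle.

Request:
{"method": "play_rows", "body": {"commands": [[[0.03, 0.01, 0], [0, 0, 0], 0.004], [[0.06, 0.03, 0], [0, 0, 0], 0.004], [[0.075, 0.06, 0], [0, 0, 0], 0.004], [[0.08, 0.1, 0], [0, 0, 0], 0.004], [[0.08, 0.14, 0], [0, 0, 0], 0.004], [[0.08, 0.18, 0], [0, 0, 0], 0.004], [[0.08, 0.22, 0], [0, 0, 0], 0.004], [[0.08, 0.255, 0], [0, 0, 0], 0.004], [[0.08, 0.28, 0], [0, 0, 0], 0.004], [[0.08, 0.293, 0], [0, 0, 0], 0.004]]}}

```text
time_s: 9.45
tcp_pos: [0.502, 0.269, 0.1883]
tcp_rot: [-180.0, -0.1, 165.3]
contact_force: [-0.1, -0.5, -1.3]
width: 0.121
gripper_force: 59.8
```

```bash
python3 - <<'E'
from h import *
go([.503,.267,.1],165)
C=cal("wrist");im=read_camera("wrist");s=read_camera("scene")
cv2.imwrite("pics/g.png",np.hstack([im,cv2.resize(s[90:290,100:250],(288,384))]))
print(proj("wrist",[.503,.267,.002],C),proj("wrist",[.497,.291,.002],C))
E
```

```text
t 9.45 tcp [0.502  0.269  0.1883] [-1.7997e+02 -9.0000e-02  1.6533e+02] q [-35.6  20.5   3.2 102.4  -1.4  57.2  43.6]
shift [-0.0016 -0.0016  0.0883] turn [-0.001 -0.002  0.006]
(np.float64(257.1777412418423), np.float64(166.9419364040374)) (np.float64(279.0064539637938), np.float64(155.19820661201297))
```

View pics/g.png

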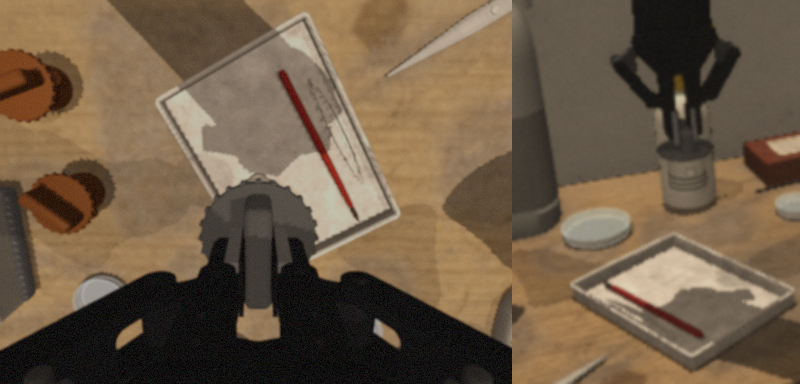

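The cartridge hangs over the tray, and the tray's centre projects to (279,155), the same as the diagonal's middle in the picture. The clear spot is free, so I lower.

Request:
{"method": "play_rows", "body": {"commands": [[[-0.002, -0.002, 0.02], [0, 0, 0], 0.004], [[-0.002, -0.002, 0.04], [0, 0, 0], 0.004], [[-0.002, -0.002, 0.06], [0, 0, 0], 0.004], [[-0.002, -0.002, 0.08], [0, 0, 0], 0.004], [[-0.002, -0.002, 0.095], [0, 0, 0], 0.004], [[-0.002, -0.002, 0.107], [0, 0, 0], 0.004], [[-0.002, -0.002, 0.115], [0, 0, 0], 0.004], [[-0.002, -0.002, 0.12], [0, 0, 0], 0.004], [[-0.002, -0.002, 0.122], [0, 0, 0], 0.004], [[-0.002, -0.002, 0.122], [0, 0, 0], 0.004]]}}

```text
time_s: 10.55
tcp_pos: [0.5041, 0.2641, 0.0677]
tcp_rot: [180.0, 0.0, 165.2]
contact_force: [0.8, 0.1, 0.2]
width: 0.123
gripper_force: 59.8
```

```bash
python3 - <<'E'
from h import *
go([.503,.267,.056],165.3)
s=read_camera("scene")
cv2.imwrite("pics/i.png",cv2.resize(s[160:300,110:270],(640,560),interpolation=cv2.INTER_CUBIC))
E
```

```text
t 10.55 tcp [0.5041 0.2641 0.0677] [1.7999e+02 1.0000e-02 1.6517e+02] q [-34.6  29.1   2.7 108.3  -1.9  42.7  44.4]
shift [0.0018 0.0025 0.0117] turn [ 0.     0.    -0.002]
```

View pics/i.png

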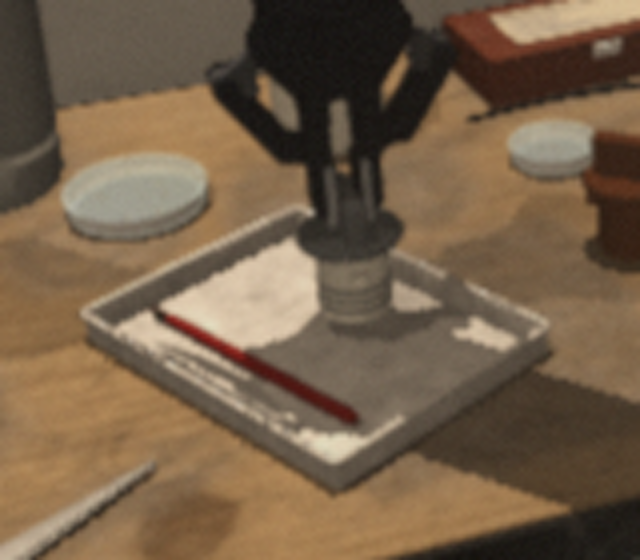

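The cartridge is upright just above the clear tray floor, and the instruments are untouched. I creep down.

Request:
{"method": "play_rows", "body": {"commands": [[[0, 0, 0.002], [0, 0, 0], 0.004], [[0, 0, 0.004], [0, 0, 0], 0.004], [[0, 0, 0.006], [0, 0, 0], 0.004], [[0, 0, 0.008], [0, 0, 0], 0.004], [[0, 0, 0.009], [0, 0, 0], 0.004], [[0, 0, 0.01], [0, 0, 0], 0.004], [[0, 0, 0.011], [0, 0, 0], 0.004], [[0, 0, 0.0115], [0, 0, 0], 0.004], [[0, 0, 0.012], [0, 0, 0], 0.004], [[0, 0, 0.012], [0, 0, 0], 0.004]]}}

```text
time_s: 11.6
tcp_pos: [0.504, 0.2642, 0.0556]
tcp_rot: [180.0, 0.0, 165.2]
contact_force: [0.5, -1.3, -0.2]
width: 0.124
gripper_force: 59.8
```

Request:
{"method": "play_rows", "body": {"commands": [[[0, 0, 0.0003], [0, 0, 0], 0.004], [[0, 0, 0.0006], [0, 0, 0], 0.004], [[0, 0, 0.0009], [0, 0, 0], 0.004], [[0, 0, 0.0012], [0, 0, 0], 0.004], [[0, 0, 0.0012], [0, 0, 0], 0.004], [[0, 0, 0.0012], [0, 0, 0], 0.004], [[0, 0, 0.0012], [0, 0, 0], 0.004], [[0, 0, 0.0012], [0, 0, 0], 0.004], [[0, 0, 0.0012], [0, 0, 0], 0.004], [[0, 0, 0.0012], [0, 0, 0], 0.004]]}}

```text
time_s: 12.6
tcp_pos: [0.5041, 0.2644, 0.0554]
tcp_rot: [180.0, 0.0, 165.2]
contact_force: [-2.6, -1.0, 11.0]
width: 0.117
gripper_force: 61.4
```

Firm floor contact (11 N, no further descent). I back off slightly and release.

Request:
{"method": "play_rows", "body": {"commands": [[[0, 0, -0.0008], [0, 0, 0], 0.004], [[0, 0, -0.0008], [0, 0, 0], 0.012], [[0, 0, -0.0008], [0, 0, 0], 0.016], [[0, 0, -0.0008], [0, 0, 0], 0.022], [[0, 0, -0.0008], [0, 0, 0], 0.03], [[0, 0, -0.0008], [0, 0, 0], 0.04], [[0, 0, -0.0008], [0, 0, 0], 0.04], [[0, 0, -0.0008], [0, 0, 0], 0.04], [[0, 0, -0.003], [0, 0, 0], 0.04], [[0, 0, -0.006], [0, 0, 0], 0.04]]}}

```text
time_s: 13.6
tcp_pos: [0.5038, 0.2641, 0.0604]
tcp_rot: [-180.0, -0.0, 165.2]
contact_force: [0.5, -0.1, 0.4]
width: 0.47
gripper_force: 0.0
```

Request:
{"method": "play_rows", "body": {"commands": [[[0, 0, -0.01], [0, 0, 0], 0.04], [[0, 0, -0.02], [0, 0, 0], 0.04], [[0, 0, -0.03], [0, 0, 0], 0.04], [[0, 0, -0.045], [0, 0, 0], 0.04], [[0, 0, -0.06], [0, 0, 0], 0.04], [[0, 0, -0.08], [0, 0, 0], 0.04], [[0, 0, -0.1], [0, 0, 0], 0.04], [[0, 0, -0.11], [0, 0, 0], 0.04], [[0, 0, -0.11], [0, 0, 0], 0.04], [[0, 0, -0.11], [0, 0, 0], 0.04]]}}

```text
time_s: 14.6
tcp_pos: [0.5037, 0.2641, 0.1702]
tcp_rot: [-180.0, -0.0, 165.2]
contact_force: [0.5, 0.1, 0.4]
width: 0.463
gripper_force: 0.0
```

```bash
python3 - <<'E'
from h import *
s=read_camera("scene");w=read_camera("wrist")
cv2.imwrite("pics/j.png",np.hstack([cv2.resize(s[160:300,110:270],(439,384),interpolation=cv2.INTER_CUBIC),w[:,80:440]]))
E
```

```text
(no output)
```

View pics/j.png

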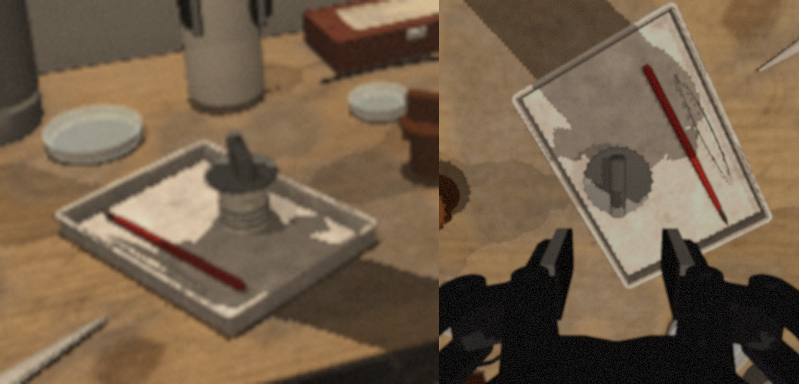

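The cartridge stands upright on the tray's clear floor. The gripper is clear, and the brush, forceps and petri dish have not moved.

```bash
python3 -c "
from station import *
print(hand_in())"
```

```text
the job is handed in; nothing more can be done
None
```

The cartridge was unlocked, lifted out and set upright on the clear floor of the tool tray at about 15 s of the 45 s allowed; the job is handed in, and no verdict was returned.

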